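Index and lock the inclined sample carousel

ROBOT

A 6-joint arm with a two-finger parallel gripper is mounted at the origin on the work surface. World frame = base frame: x ahead of the robot, y to its left, z up, the work surface at z = 0. Lengths are in m, angles in rad, forces in N, time in s.
With the tool pointing down it reaches from about 0.375 to 0.9 m from the base axis. Payload 3.1 kg.
Tool frame: the origin (TCP) lies at the very end of the fingers, on their centre line; the grasp point (between the pads) lies 19 mm behind it; x points along the fingers, y is the direction in which the jaws open and shut, and the axes are right-handed (so a half turn about x gives the same grasp; the last joint's range is limited). The gripper opens to 87 mm and grips with 3 to 60 N. Pads are 19 mm wide; open, the fingers measure 117 mm over their backs; the gripper's body (75 mm by 190 mm) begins 51 mm behind the grasp point.
Start: joints at [-1.361, 0.527, 1.433, -0, 1.181, -0.178], TCP at [0.236, -0.579, 0.223] pointing down, gripper open.
Joint ranges: [-3.08, 3.08], [-0.75, 2.2], [0.22, 2.44], [-1.43, 4.57], [0, 2.65], [-2.85, 2.85]. Speed limits (rad/s): [2.79, 2.79, 3.14, 3.14, 3.14, 3.14].

INTERFACE

Orientations are given as a unit quaternion [x, y, z, w].
In Python, from rig import robot gives the robot as it stands.
- The arm moves only by the tool carry_out, never from a script. Its argument "commands" is a list that holds one entry, the list of rows, each a list of 5 numbers: the opening, from 0 (shut) to 1 (fully open), then the shift along the tool's x, y, z in mm, then the turn about the tool's x in degrees. In form: [[[hand, x, y, z, twist], ...]]. A call has 1 to 8 rows; each row shifts and turns the pose as measured when the row begins, along the tool's axes as they then stand; what a row does not reach is not made up. A row lasts 1/12 s, in which the tool goes at most 41.7 mm and 7.16 degrees, less where a joint would pass 70% of its speed; a pose out of reach is approached as far as the arm can. A call with a gripper value outside its range is refused whole. The fingers move at their own pace and stop on an object; "force" is the grip in N (left out, the last holds). Time passes only in rows, so rows that do not move let the fingers close. It gives the time, the measured TCP pose, the force and the opening at its end, in the units of the state.
- robot.get_obs(): the state, without advancing time (a new reading comes with each control period).
- robot.camera(name): name is "scene" or "top"; returns the picture (420x560x3 uint8, red, green, blue); there is no depth.
- robot.camera_model(name): a dict with "fx", "fy", "cx", "cy" (pixels), "R" (3x3) and "t" (3): a world point X has camera coordinates R X + t. Camera axes: x right, y down, z forward; pixel columns grow to the right and rows downward; lengths in m; the calibration is good to about 2 mm. A picture is of the moment at which its call begins. camera_model takes no time and is no camera call.
- robot.hand_in(): hands the job in, once; it reports no verdict.
The state is a dict: "time": time; "q": joint angles; "joint_velocities": joint speeds; "joint_torque": joint torques, N m; "position": TCP position; "tool_rot": TCP orientation; "ft_force": force on the tool from outside, world axes, zero at the start; "moment": the same for the moment, N m; "grip_width": finger opening in m.
Only numpy, scipy, OpenCV 4.12 (cv2) and the standard library are available. Lean on these libraries where they do the work, as an engineer would, in place of code of your own. Each camera call takes 0.05 s, during which the arm holds its last target. There are 200 camera calls.

TASK

Turn the tilted sample carousel clockwise until the tall tube stands at the fixed bracket and its station has clicked in. Then take the steel locking pin from its block, push it fully home through the bracket and the carousel lug beneath it, and let go, leaving the flask, jar and dish standing where they are.

Things in the scene. Friction and masses are not known exactly. Their poses are not given: they have to be found in the camera images.
- stand: Fixed sampler stand, white base plate 14 mm thick reaching -130 to 170 mm in x, -160 to 140 mm in y. Origin on the table below the centre of the carousel disc; z up, x and y level. The carousel's axis passes 140 mm above this origin and leans 30 degrees from vertical towards the stand's -x (roughly towards the robot): the disc slopes down that way.
- carousel (a joint): Angle (rad) about the leaning axis, growing anticlockwise from above; 0 = tall tube at the bracket. Six stations 1.047 rad apart, each held by a sprung detent: 0.2 to 0.3 N m to leave one, past half-way it snaps on to the next. Starts one or two stations above 0, perhaps still rolling into its station for half a second; turn clockwise to 0. Stops at -0.35 and 2.5.
- hub_grip (a point): Middle of the black grip bar, on the carousel's axis, 44 mm up the axis from the point 140 mm over the stand's origin. The bar is 12 mm thick, 50 mm long, 36 mm high along the axis (its top end 12 mm above this point); grip it across the 12 mm, coming along the axis. Axes turn with the carousel: z outwards along the axis, y along the bar, x across it.
- tall_tube (a point): Top centre of the tall tube (16 mm wide, its stopper 24 mm) on the carousel, at 66 mm radius towards hub_grip's -y, 45 mm above the disc's top face; the five others are 22 mm tall with 18 mm stoppers. The disc is 184 mm wide, 8 mm thick, top face 36 mm below hub_grip; outside each tube a lug 30 mm wide reaches to 124 mm radius, with a 12 mm hole at 106 mm radius.
- lock_hole (a point): Centre of the 12 mm through hole in the fixed aluminium bracket, on its upper face. The bracket plate (36 mm wide, 12 mm thick) covers the disc's rim on the stand's -y side, 4 mm above the lugs. z points out of the hole, parallel to the carousel's axis, 30 degrees from vertical; x up the slope, y to the disc's centre. At angle 0 a lug's hole lies 16 to 24 mm below; air beneath.
- rest: Wooden rest block, 56 x 56 x 50 mm, fixed to the table, origin at the centre of its foot, z up. A vertical 13 mm hole in its centre holds the pin.
- pin_head (a point): Middle of the loose steel pin's cylindrical head, where it is gripped: head 18 mm in diameter, 46 mm long. The pin starts upright in the rest block, this point 73 mm above the table. Its z axis points from tip to head. About 0.09 kg.
- pin_shoulder (a point): Centre of the flat shoulder under the pin's head, 23 mm below pin_head along the pin. Below it the shank is 10 mm in diameter and 40 mm long, the last 9 mm tapering to 4 mm at the tip. Fully home, the shoulder sits on the bracket's upper face, at lock_hole.
- flask_mid (a point): Half-way up a loose conical glass flask, 72 mm wide at the foot, 100 mm tall. To be left alone.
- jar_mid (a point): Half-way up a loose amber jar, 56 mm wide, 80 mm tall. To be left alone.
- dish_mid (a point): Half-way up a loose covered clear dish, 94 mm wide, 18 mm tall. To be left alone.

How it is judged:
On the way, in this order (a step that is already met when the one before it is completed fails the run):
1. the tall tube's station has clicked in at the bracket, the pin not yet home (value of joint carousel between -0.05 and 0.05 rad and distance between pin_shoulder and lock_hole above 0.02 m), for 0.2 s.
2. the pin is fully home through bracket and lug (value of joint carousel between -0.05 and 0.05 rad and z of pin_shoulder in the frame of lock_hole between -0.003 and 0.004 m and distance between pin_shoulder and lock_hole below 0.006 m and angle between the z axis of pin_shoulder and the z axis of lock_hole, either way round below 0.2 rad), for 0.2 s.
At the end, for the whole second after the job is handed in: Carousel within 0.05 rad of 0 (tall tube at the bracket); the pin at rest through bracket and lug, its shoulder within 4 mm of the bracket face and 6 mm of lock_hole, parallel to the hole within 0.2 rad; flask, jar and dish within 40 mm of their starts (all of step 2 and linear speed of pin below 0.02 m/s and distance of each of flask_mid, jar_mid, dish_mid from where it was at the start of the episode below 0.04 m); the robot touches nothing.
It fails at once if the flask is shoved or knocked over (distance of flask_mid from where it was at the start of the episode above 0.04 m or angle between flask_mid's own z axis and vertical above 0.5 rad).
It fails at once if the jar is shoved or knocked over (distance of jar_mid from where it was at the start of the episode above 0.04 m or angle between jar_mid's own z axis and vertical above 0.5 rad).
It fails at once if the dish is shoved or knocked over (distance of dish_mid from where it was at the start of the episode above 0.04 m or angle between dish_mid's own z axis and vertical above 0.5 rad).
It also fails if it takes over 72 s, if anything falls off the work surface, if the arm or the gripper's body presses on something with over 40 N, if the wrist force passes 120 N, or if a joint passes its speed limit or range.

## Working session

There is one attempt and no reset: what is moved stays moved. The work goes in short steps, Python scripts to look and compute and a tool call to move; the robot and the scene stay as the last step left them, time stands still between calls to the robot, and variables do not carry over. Pictures are saved under pics/ and viewed, on a budget of 10 in all, crops included, one or two more only if the job needs it, and the job is handed in when it is done.

Besides the shell and the picture viewer there is one more tool, called after "Emit:" by a JSON object that holds its "method" and its "body". carry_out: Moves the arm, as the interface text tells. Its arguments: {"type":"object","properties":{"commands":{"type":"array"},"force":{"type":"number"}},"required":["commands"]}

```bash
ls; mkdir -p pics; python3 - <<'E'
from rig import robot
import cv2
for n in("scene","top"):
    cv2.imwrite(f"pics/{n}0.png",robot.camera(n)[:,:,::-1]); m=robot.camera_model(n); print(n,m)
o=robot.get_obs(); print(o)
E
```

```text
pics
scene {'fx': 451.98599006843637, 'fy': 451.98599006843637, 'cx': 277.52109422766455, 'cy': 209.50623721472448, 'R': array([[ 0.85340771,  0.52124161, -0.00156977],
       [ 0.30023974, -0.49402768, -0.81596125],
       [-0.42608846,  0.69587631, -0.57810447]]), 't': array([-0.49081791, -0.01737669,  1.22425992])}
top {'fx': 382.1398234580963, 'fy': 382.1398234580963, 'cx': 281.8788327937818, 'cy': 211.1674854249481, 'R': array([[-0.01814833, -0.99907222, -0.03905557],
       [-0.99196046,  0.02288459, -0.12446182],
       [ 0.12524012,  0.03648281, -0.99145545]]), 't': array([0.08945531, 0.52689482, 0.92686786])}
{'time': 0.1, 'q': array([-1.36151492e+00,  5.28432439e-01,  1.43376818e+00, -3.51149376e-05,
        1.18139546e+00, -1.78532178e-01]), 'joint_velocities': array([-0.00015948, -0.00292207, -0.0033841 , -0.00066868,  0.00013364,
        0.00075687]), 'joint_torque': array([-4.00826184e-05, -4.40984380e+01, -1.77151573e+01,  6.35557529e-02,
        5.33886335e-02, -4.21445066e-05]), 'position': array([ 0.23621336, -0.57793094,  0.221635  ]), 'tool_rot': array([-0.6938312 , -0.13696781,  0.69387594, -0.13555169]), 'ft_force': array([ 0.34828768,  0.54747347, -0.088115  ]), 'moment': array([ 0.01341326, -0.03788332, -0.01989915]), 'grip_width': 0.08719392666647661}
```

View pics/scene0.png

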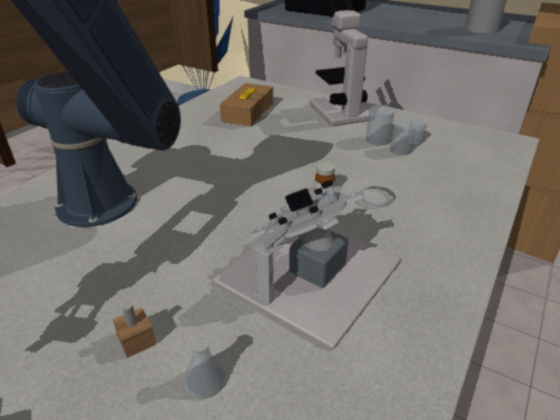

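View pics/top0.png

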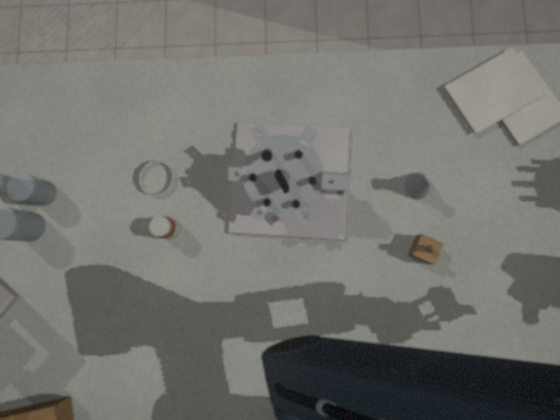

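The scene view shows the carousel at (305,215), the rest with the pin at (133,325) and the flask at (205,370). In the top view, the plate corners are near (237,123), (351,128), (346,240) and (229,234), the bracket is at (334,181), the rest at (427,249), the flask at (417,185), the dish at (154,178) and the jar at (162,227). Next I'll take enlarged crops in one mosaic.

```bash
python3 - <<'E'
import cv2,numpy as np
t=cv2.imread("pics/top0.png");s=cv2.imread("pics/scene0.png")
r=lambda a,w,h:cv2.resize(a,(w,h),interpolation=cv2.INTER_CUBIC)
A=r(t[115:245,225:355],520,520)      # x4
B=r(t[225:275,400:450],200,200) # x4
C=r(s[295:355,105:165],240,240)
c=np.zeros((520,760,3),np.uint8); c[:,:520]=A; c[:200,520:720]=B; c[210:450,520:760]=C
cv2.imwrite("pics/mos1.png",np.clip(c*1.5,0,255).astype(np.uint8))
E
```

```text
(no output)
```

View pics/mos1.png

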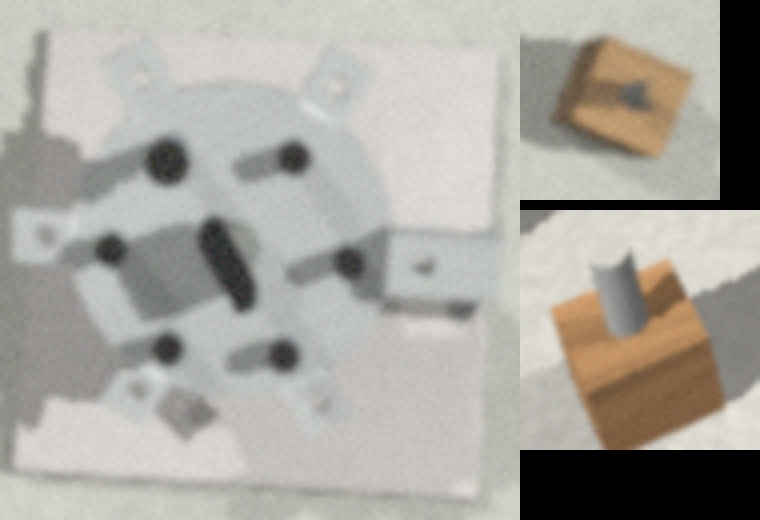

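```bash
cat > h.py <<'E'
import numpy as np
from rig import robot
from scipy.spatial.transform import Rotation as Rn
M={n:robot.camera_model(n) for n in("scene","top")}
def ray(n,p):
    m=M[n];d=m["R"].T@np.array([(p[0]-m["cx"])/m["fx"],(p[1]-m["cy"])/m["fy"],1]);return -m["R"].T@m["t"],d
def onz(n,p,z):
    c,d=ray(n,p);return c+d*(z-c[2])/d[2]
def px(n,X):
    m=M[n];q=m["R"]@np.array(X)+m["t"];return np.array([m["fx"]*q[0]/q[2]+m["cx"],m["fy"]*q[1]/q[2]+m["cy"]]).round(1)
def tri(ps,pt):
    A=np.zeros((3,3));b=np.zeros(3)
    for n,p in(("scene",ps),("top",pt)):
        c,d=ray(n,p);d/=np.linalg.norm(d);P=np.eye(3)-np.outer(d,d);A+=P;b+=P@c
    return np.linalg.solve(A,b)
E
python3 - <<'E'
from h import *
np.set_printoptions(precision=4,suppress=True)
cr=lambda x,y,ox,oy:((x+.5)/4-.5+ox,(y+.5)/4-.5+oy)
c=[cr(*p,225,115) for p in((48,30),(495,50),(480,497),(12,470))]
W=np.array([onz("top",p,.014)[:2] for p in c]); S=np.array([[.17,.14],[.17,-.16],[-.13,-.16],[-.13,.14]])
print(W)
Wm,Sm=W.mean(0),S.mean(0);H=(S-Sm).T@(W-Wm);yaw=np.arctan2(H[0,1]-H[1,0],H[0,0]+H[1,1])
R=Rn.from_euler('z',yaw).as_matrix();o=np.r_[Wm-R[:2,:2]@Sm,0]
print("yaw",np.degrees(yaw),"o",o,"res",W-(S@R[:2,:2].T+o[:2]))
a=np.array([-.5,0,3**.5/2]);u=np.array([3**.5/2,0,.5]);v=np.array([0,1,0])
f=lambda s:o+R@s
lock=f(.14*np.array([0,0,1])+.024*a-.106*v);hub=f(np.array([0,0,.14])+.044*a)
print("lock",lock,"px",px("top",lock),px("scene",lock),"obs",cr(425,266,225,115))
print("hubtop",px("top",hub+R@(.012*a)),"obs",cr(227,264,225,115))
for k in range(3):
    th=k*np.pi/3;d=-v*np.cos(th)+u*np.sin(th); T=f(np.array([0,0,.14])+.053*a+.066*d);print(k,T,px("top",T),px("scene",T))
print("obs tall",cr(167,160,225,115))
# rest top face corners mosaic -> z=.05
q=[cr(x-520,y,400,225) for x,y in((606,38),(692,73),(658,157),(563,118))]
Q=np.array([onz("top",p,.05) for p in q]);print("rest",Q,Q.mean(0))
print("pin top tri",tri(((614-520+.5)/4-.5+105,(258-210+.5)/4-.5+295),cr(638-520,97,400,225)))
for n,p,z in(("flask",(417,185),.05),("jar",(162,227),.08),("dish",(154,178),.018)):print(n,onz("top",p,z))
ob=robot.get_obs();print(Rn.from_quat(ob["tool_rot"]).as_matrix(),ob["time"])
E
```

```text
[[ 0.7728  0.1955]
 [ 0.7495 -0.0994]
 [ 0.4569 -0.0783]
 [ 0.4802  0.2197]]
yaw -4.458522599970452 o [0.5957 0.0709 0.    ] res [[-0.0033 -0.0018]
 [-0.0032  0.0025]
 [ 0.0032  0.0002]
 [ 0.0033 -0.0009]]
lock [ 0.5755 -0.0338  0.1608] px [330.4 181.6] [268.3 231. ] obs (330.875, 181.125)
hubtop [281.3 183.9] obs (281.375, 180.625)
0 [0.5642 0.0072 0.1859] [312.3 185. ] [274.5 207.9]
1 [0.6161 0.0362 0.2145] [298.1 158.1] [305.5 196.3]
2 [0.6212 0.102  0.2145] [266.5 156.6] [323.5 181.4]
obs tall (266.375, 154.625)
rest [[ 0.4629 -0.2585  0.05  ]
 [ 0.4407 -0.3083  0.05  ]
 [ 0.391  -0.2847  0.05  ]
 [ 0.4152 -0.2299  0.05  ]] [ 0.4274 -0.2704  0.05  ]
pin top tri [ 0.4253 -0.2654  0.0824]
flask [ 0.5839 -0.2561  0.05  ]
jar [0.4911 0.3671 0.08  ]
dish [0.6262 0.4133 0.018 ]
[[-0.0004  0.3782 -0.9257]
 [ 0.002  -0.9257 -0.3782]
 [-1.     -0.002  -0.0003]] 0.1
```

```bash
cat >> h.py <<'E'
np.set_printoptions(precision=4,suppress=True)
o=np.array([.597,.0709,0]);RS=Rn.from_euler('z',-4.46,degrees=True).as_matrix()
a=np.array([-.5,0,3**.5/2]);u=np.array([3**.5/2,0,.5]);v=np.array([0,1,0])
def fing(deg,off,h=.030,r=.066):
    t=np.radians(deg);d=-v*np.cos(t)+u*np.sin(t);e=v*np.sin(t)+u*np.cos(t)
    return o+RS@(np.array([0,0,.14])+(.008+h)*a+r*d+off*e)
LOCK=o+RS@(np.array([0,0,.14])+.024*a-.106*v)
def tool():
    ob=robot.get_obs();return ob,np.array(ob["position"]),Rn.from_quat(ob["tool_rot"]).as_matrix()
def to(X):
    ob,p,R=tool();print("t",round(ob["time"],2),"pos",p,"tilt",R[:,0],"w",ob["grip_width"],"F",ob["ft_force"],"tool mm",(1000*R.T@(np.array(X)-p)).round(1))
E
python3 - <<'E'
from h import *
to(fing(120,.04)); R=tool()[2]
P=[fing(120,.04)]+[fing(t,.026) for t in range(120,9,-10)]
for A,B in zip(P,P[1:]):print(B,(1000*R.T@(B-A)).round(1))
E
```

```text
t 0.1 pos [ 0.2362 -0.5779  0.2216] tilt [-0.0004  0.002  -1.    ] w 0.08719392666647661 F [ 0.3483  0.5475 -0.0881] tool mm [  31.4 -518.7 -621.5]
[0.6205 0.1248 0.195 ] [-3.5 13.5  0. ]
[0.6276 0.1157 0.1995] [-4.5 11.1 -3.1]
[0.6332 0.1053 0.2032] [-3.7 11.7 -1.2]
[0.6371 0.0939 0.2059] [-2.8 12.   0.7]
[0.6392 0.0818 0.2077] [-1.8 12.   2.6]
[0.6394 0.0695 0.2084] [-0.7 11.5  4.4]
[0.6378 0.0572 0.208 ] [ 0.4 10.7  6.1]
[0.6344 0.0454 0.2065] [1.4 9.6 7.6]
[0.6293 0.0344 0.2041] [2.4 8.2 8.9]
[0.6226 0.0246 0.2007] [3.4 6.6 9.9]
[0.6145 0.0162 0.1964] [ 4.2  4.7 10.6]
[0.6054 0.0096 0.1914] [ 5.   2.7 11. ]
```

Emit:
{"method": "carry_out", "body": {"commands": [[[0,-30,0,0,0],[0,-40,0,0,0],[0,-40,0,0,0],[0,-20,-22,-26,0],[0,0,-26,-30,0],[0,0,-26,-30,0],[0,0,-26,-30,0],[0,0,-26,-30,0]]], "force": 20}}

```text
time: 0.77
position: [0.3225, -0.4076, 0.3531]
tool_rot: [-0.695, -0.135, 0.695, -0.129]
ft_force: [0.9, 1.0, 0.1]
grip_width: 0.0414
```

Emit:
{"method": "carry_out", "body": {"commands": [[[0,0,-26,-30,0],[0,0,-26,-30,0],[0,0,-26,-30,0],[0,0,-26,-30,0],[0,0,-26,-30,0],[0,0,-26,-30,0],[0,0,-26,-30,0],[0,0,-26,-30,0]]]}}

```text
time: 1.43
position: [0.4722, -0.11, 0.3539]
tool_rot: [-0.694, -0.134, 0.696, -0.126]
ft_force: [1.4, -0.4, 0.5]
grip_width: 0.0008
```

```bash
python3 - <<'E'
from h import *
to(fing(120,.04))
E
```

```text
t 1.43 pos [ 0.4722 -0.11    0.3539] tilt [-0.0043  0.0118 -0.9999] w 0.0008424757029173299 F [ 1.3515 -0.4342  0.4808] tool mm [ 164.7 -176.7 -222.9]
```

Emit:
{"method": "carry_out", "body": {"commands": [[[0,0,-25,-31,0],[0,0,-25,-31,0],[0,0,-25,-31,0],[0,0,-25,-31,0],[0,0,-25,-31,0],[0,0,-25,-31,0],[0,0,-25,-31,0],[0,20,0,0,0]]]}}

```text
time: 2.1
position: [0.6167, 0.1529, 0.3364]
tool_rot: [0.696, 0.138, -0.693, 0.127]
ft_force: [0.8, -0.8, 1.0]
grip_width: 0.0003
```

Emit:
{"method": "carry_out", "body": {"commands": [[[0,35,0,0,0],[0,35,0,0,0],[0,20,0,0,0],[0,0,0,0,0]]]}}

```text
time: 2.43
position: [0.6157, 0.1596, 0.2386]
tool_rot: [-0.694, -0.141, 0.694, -0.13]
ft_force: [-0.3, 0.0, -0.3]
grip_width: 0.0004
```

```bash
python3 - <<'E'
from h import *
import cv2
to(fing(120,.04))
s=robot.camera("scene")[120:320,190:450,::-1];t=robot.camera("top")[100:260,200:370,::-1]
im=np.hstack([cv2.resize(s,(520,400)),cv2.resize(t,(280,264)).copy()[:264] if 0 else cv2.copyMakeBorder(cv2.resize(t,(280,264)),0,136,0,0,cv2.BORDER_CONSTANT)])
cv2.imwrite("pics/p3.png",np.clip(im*1.3,0,255))
E
```

```text
t 2.43 pos [0.6157 0.1596 0.2386] tilt [-0.0041  0.0155 -0.9999] w 0.0004475934593413879 F [-0.3263  0.0464 -0.2869] tool mm [46.7 21.3  8.7][ WARN:0@2.394] global loadsave.cpp:1063 imwrite_ Unsupported depth image for selected encoder is fallbacked to CV_8U.
```

View pics/p3.png

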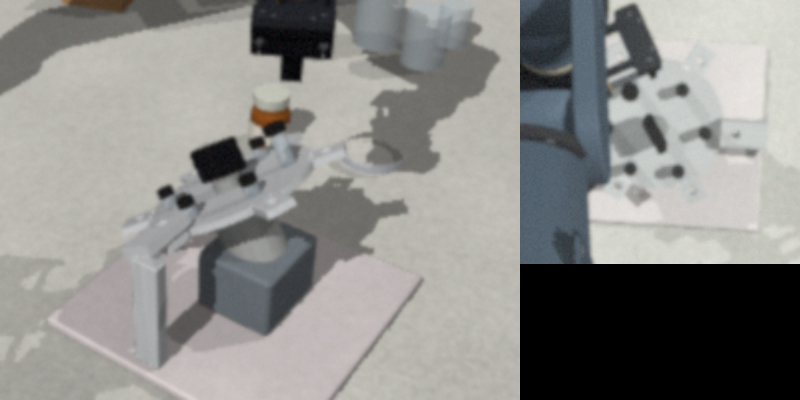

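The scene crop shows the closed fingertip at about (290,78), above and behind the tall tube's stopper at (275,130). The layout agrees with the estimate, so I'll descend behind the tube and push.

Emit:
{"method": "carry_out", "body": {"commands": [[[0,25,0,4,0],[0,18,6,4,0],[0,2,10,0,0],[0,0,0,0,0]]]}}

```text
time: 2.87
position: [0.6237, 0.1417, 0.2057]
tool_rot: [0.702, 0.14, -0.686, 0.131]
ft_force: [-0.2, -0.0, 1.4]
grip_width: 0.0009
```

```bash
python3 - <<'E'
from h import *
for t in (110,90,80): to(fing(t,.026))
E
```

```text
t 2.87 pos [0.6237 0.1417 0.2057] tilt [ 0.021   0.017  -0.9996] w 0.0008717585315767154 F [-0.1879 -0.042   1.4286] tool mm [ 5.8 25.6  6.4]
t 2.87 pos [0.6237 0.1417 0.2057] tilt [ 0.021   0.017  -0.9996] w 0.0008717585315767154 F [-0.1879 -0.042   1.4286] tool mm [-0.8 49.3  5.6]
t 2.87 pos [0.6237 0.1417 0.2057] tilt [ 0.021   0.017  -0.9996] w 0.0008717585315767154 F [-0.1879 -0.042   1.4286] tool mm [-2.7 61.3  8.1]
```

Emit:
{"method": "carry_out", "body": {"commands": [[[0,3,7,2,0],[0,2,7,2,0],[0,0,7,1,0],[0,0,7,1,0],[0,-1,7,0,0],[0,-1,7,1,0],[0,-1,7,1,0],[0,0,7,1,0]]]}}

```text
time: 3.53
position: [0.642, 0.087, 0.2132]
tool_rot: [0.708, 0.142, -0.68, 0.127]
ft_force: [-0.1, 1.7, 0.2]
grip_width: 0.0004
```

```bash
python3 - <<'E'
from h import *
import cv2
for t in (80,60,40): to(fing(t,.026))
s=robot.camera("scene")[120:320,190:450,::-1]
cv2.imwrite("pics/p4.png",cv2.convertScaleAbs(cv2.resize(s,(780,600)),alpha=1.3))
E
```

```text
t 3.53 pos [0.642  0.087  0.2132] tilt [ 0.0359  0.0292 -0.9989] w 0.0004002458560361402 F [-0.1068  1.7051  0.2313] tool mm [5.3 3.8 4.8]
t 3.53 pos [0.642  0.087  0.2132] tilt [ 0.0359  0.0292 -0.9989] w 0.0004002458560361402 F [-0.1068  1.7051  0.2313] tool mm [ 4.2 26.1 15.2]
t 3.53 pos [0.642  0.087  0.2132] tilt [ 0.0359  0.0292 -0.9989] w 0.0004002458560361402 F [-0.1068  1.7051  0.2313] tool mm [ 7.1 44.1 31.8]
```

View pics/p4.png

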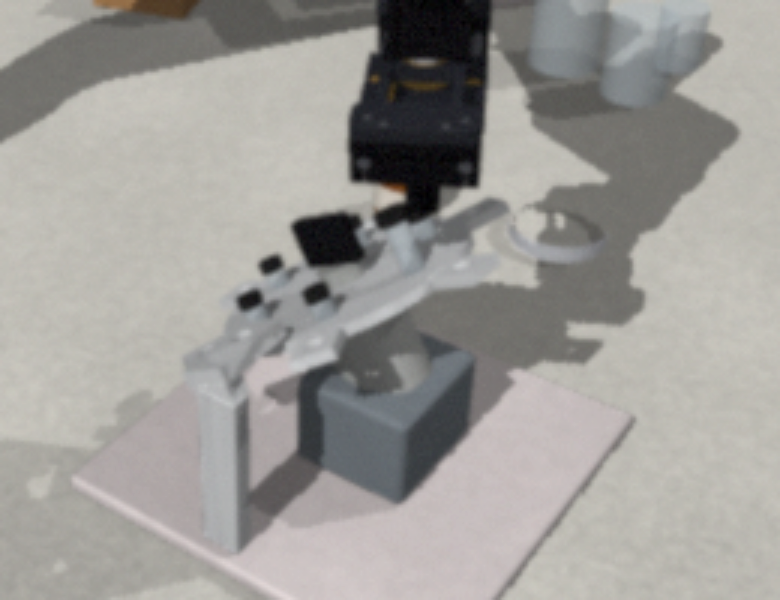

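The tall tube's stopper at (392,215) is turning, with the finger just behind it at (425,200). I'll carry on along the arc.

Emit:
{"method": "carry_out", "body": {"commands": [[[0,2,7,3,0],[0,2,7,3,0],[0,1,7,4,0],[0,1,6,5,0],[0,1,6,5,0],[0,1,6,6,0],[0,2,5,6,0],[0,2,5,7,0]]]}}

```text
time: 4.25
position: [0.6287, 0.0198, 0.199]
tool_rot: [0.713, 0.141, -0.676, 0.127]
ft_force: [1.8, 2.8, 0.3]
grip_width: 0.0005
```

```bash
python3 - <<'E'
from h import *
for t in (60,40,20,10): to(fing(t,.026))
E
```

```text
t 4.25 pos [0.6287 0.0198 0.199 ] tilt [ 0.0478  0.0293 -0.9984] w 0.0004726521703309208 F [1.7936 2.8071 0.2639] tool mm [ -7.4 -31.4 -22.8]
t 4.25 pos [0.6287 0.0198 0.199 ] tilt [ 0.0478  0.0293 -0.9984] w 0.0004726521703309208 F [1.7936 2.8071 0.2639] tool mm [ -4.6 -13.4  -6.2]
t 4.25 pos [0.6287 0.0198 0.199 ] tilt [ 0.0478  0.0293 -0.9984] w 0.0004726521703309208 F [1.7936 2.8071 0.2639] tool mm [ 1.8 -1.9 14.6]
t 4.25 pos [0.6287 0.0198 0.199 ] tilt [ 0.0478  0.0293 -0.9984] w 0.0004726521703309208 F [1.7936 2.8071 0.2639] tool mm [ 6.1  0.9 25.8]
```

Emit:
{"method": "carry_out", "body": {"commands": [[[0,0,-1,6,0],[0,1,-1,6,0],[0,1,0,6,0],[0,2,0,3,0],[0,0,0,0,0],[0,-10,0,-20,0],[0,-20,0,-20,0],[0,0,0,0,0]]]}}

```text
time: 4.92
position: [0.6353, 0.0234, 0.2228]
tool_rot: [0.707, 0.14, -0.682, 0.127]
ft_force: [2.0, -0.5, 0.1]
grip_width: 0.0002
```

```bash
python3 - <<'E'
from h import *
import cv2
to(LOCK)
s=robot.camera("scene")[120:320,190:450,::-1];t=robot.camera("top")[100:260,200:370,::-1]
cv2.imwrite("pics/p5.png",cv2.convertScaleAbs(np.hstack([cv2.resize(s,(520,400)),cv2.copyMakeBorder(cv2.resize(t,(280,264)),0,136,0,0,cv2.BORDER_CONSTANT)]),alpha=1.3))
E
```

```text
t 4.92 pos [0.6353 0.0234 0.2228] tilt [ 0.0319  0.0238 -0.9992] w 0.00021107339731261024 F [ 2.0414 -0.4945  0.0697] tool mm [58.7 32.1 77.9]
```

View pics/p5.png

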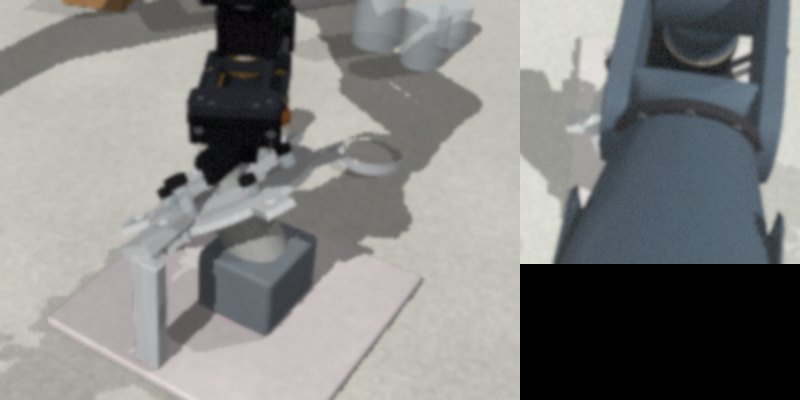

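The scene crop shows the tall tube's stopper at (172,185), right at the bracket. That is about 4 px from where station 0 was predicted, so it has clicked in. Next, the pin.

Emit:
{"method": "carry_out", "body": {"commands": [[[0,-35,0,-5,0],[0,-35,0,0,0],[0,-35,0,0,0],[1,0,0,0,0],[1,0,0,0,0]]]}}

```text
time: 5.43
position: [0.6223, 0.0221, 0.3177]
tool_rot: [-0.694, -0.143, 0.694, -0.125]
ft_force: [0.0, 0.8, -1.7]
grip_width: 0.0071
```

```bash
python3 - <<'E'
from h import *
to([.427,-.269,.25])
E
```

```text
t 5.43 pos [0.6223 0.0221 0.3177] tilt [-0.0055  0.0257 -0.9997] w 0.007109431516502535 F [ 0.0208  0.8128 -1.7088] tool mm [ 61.2 199.4 289.8]
```

Emit:
{"method": "carry_out", "body": {"commands": [[[1,0,20,29,0],[1,0,21,30,0],[1,0,21,30,0],[1,0,21,30,0],[1,0,21,30,0],[1,0,21,30,0],[1,0,21,30,0],[1,0,21,30,0]]]}}

```text
time: 6.1
position: [0.4481, -0.2206, 0.2982]
tool_rot: [-0.686, -0.154, 0.7, -0.124]
ft_force: [0.8, -0.2, 0.2]
grip_width: 0.0588
```

Emit:
{"method": "carry_out", "body": {"commands": [[[1,0,18,28,0],[1,20,6,10,0],[1,0,0,0,0],[1,0,0,0,0]]]}}

```text
time: 6.43
position: [0.4108, -0.2604, 0.2712]
tool_rot: [-0.683, -0.154, 0.704, -0.117]
ft_force: [0.6, -0.1, 0.0]
grip_width: 0.0834
```

```bash
python3 - <<'E'
from h import *
to([.427,-.269,.25]);print(tool()[2])
import cv2
# refine pin from images: take current scene view
s=robot.camera("scene");t=robot.camera("top")
cv2.imwrite("pics/s6.png",s[:,:,::-1]);
cv2.imwrite("pics/p6.png",cv2.convertScaleAbs(np.hstack([cv2.resize(s[250:370,70:190,::-1],(400,400),interpolation=2),cv2.resize(t[200:300,370:470,::-1],(400,400),interpolation=2)]),alpha=1.3))
E
```

```text
t 6.43 pos [ 0.4108 -0.2604  0.2712] tilt [-0.0388  0.0451 -0.9982] w 0.08339676121268358 F [ 0.5657 -0.1141  0.0372] tool mm [ 20.1  15.2 -12.2]
[[-0.0388  0.3746 -0.9264]
 [ 0.0451 -0.9255 -0.3761]
 [-0.9982 -0.0564  0.019 ]]
```

View pics/p6.png

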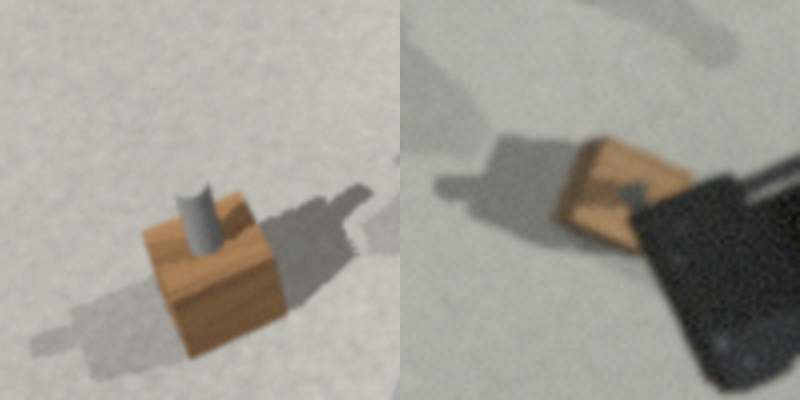

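```bash
python3 - <<'E'
from h import *
print(onz("scene",(127.9,307.6),.096),onz("scene",(132.2,323.3),.05))
b=[onz("scene",(70+x*.3,250+y*.3),.05) for x,y in((143,234),(240,194),(272,259),(175,303))]
print(np.array(b),np.mean(b,0))
print(onz("top",(429,247.5),.096))
E
```

```text
[ 0.4369 -0.2756  0.096 ] [ 0.4328 -0.2731  0.05  ]
[[ 0.3972 -0.2863  0.05  ]
 [ 0.4215 -0.2375  0.05  ]
 [ 0.4701 -0.2622  0.05  ]
 [ 0.4475 -0.31    0.05  ]] [ 0.4341 -0.274   0.05  ]
[ 0.4292 -0.2596  0.096 ]
```

Left crop: pin upright in the rest, head top at (193,192), rest top face centred near (208,247). Right crop: pin at (635,195), beside the gripper. The two views put the pin near (0.431, -0.272).

```bash
python3 - <<'E'
from h import *
to([.430,-.271,.130]);to([.430,-.271,.062])
E
```

```text
t 6.53 pos [ 0.4115 -0.2595  0.2714] tilt [-0.0389  0.0451 -0.9982] w 0.08559757082282193 F [ 0.3995  0.755  -0.0029] tool mm [139.9  25.6 -15.4]
t 6.53 pos [ 0.4115 -0.2595  0.2714] tilt [-0.0389  0.0451 -0.9982] w 0.08559757082282193 F [ 0.3995  0.755  -0.0029] tool mm [207.8  29.5 -16.7]
```

Emit:
{"method": "carry_out", "body": {"commands": [[[1,30,5,-7,0],[1,35,5,-7,0],[1,35,4,-6,0],[1,35,0,-4,0],[1,0,0,0,0],[1,0,0,0,0]]]}}

```text
time: 7.03
position: [0.4444, -0.2546, 0.1369]
tool_rot: [-0.686, -0.154, 0.7, -0.126]
ft_force: [0.2, -1.4, 0.5]
grip_width: 0.0868
```

```bash
python3 - <<'E'
from h import *
to([.430,-.271,.062])
E
```

```text
t 7.03 pos [ 0.4444 -0.2546  0.1369] tilt [-0.0268  0.035  -0.999 ] w 0.08683887444041909 F [ 0.1968 -1.3542  0.5156] tool mm [74.6 12.7 18.8]
```

Emit:
{"method": "carry_out", "body": {"commands": [[[1,5,6,9,0],[1,20,4,6,0],[1,20,1,3,0],[1,10,0,0,0],[1,0,0,0,0],[1,0,0,0,0]]]}}

```text
time: 7.53
position: [0.4368, -0.2762, 0.0906]
tool_rot: [-0.69, -0.15, 0.695, -0.135]
ft_force: [0.2, 0.2, -0.7]
grip_width: 0.0869
```

```bash
python3 - <<'E'
from h import *
to([.430,-.271,.062])
E
```

```text
t 7.53 pos [ 0.4368 -0.2762  0.0906] tilt [-0.0117  0.019  -0.9997] w 0.08687442119194767 F [ 0.205   0.1905 -0.6722] tool mm [28.8 -6.8  4.1]
```

Emit:
{"method": "carry_out", "body": {"commands": [[[1,14,-4,3,0],[1,13,-2,1,0],[1,0,0,0,0],[0,0,0,0,0],[0,0,0,0,0],[0,0,0,0,0],[0,0,0,0,0],[0,0,0,0,0]]], "force": 30}}

```text
time: 8.2
position: [0.4368, -0.278, 0.0738]
tool_rot: [0.694, 0.144, -0.691, 0.142]
ft_force: [0.8, 0.2, -0.3]
grip_width: 0.0612
```

Emit:
{"method": "carry_out", "body": {"commands": [[[0,0,0,0,0],[0,0,0,0,0],[0,0,0,0,0],[0,0,0,0,0]]]}}

```text
time: 8.53
position: [0.4374, -0.2784, 0.0747]
tool_rot: [0.694, 0.144, -0.691, 0.143]
ft_force: [0.4, 0.0, -0.4]
grip_width: 0.0349
```

```bash
python3 - <<'E'
from h import *
to([.430,-.271,.062])
E
```

```text
t 8.53 pos [ 0.4374 -0.2784  0.0747] tilt [ 0.0049  0.0024 -1.    ] w 0.03485504624706688 F [ 0.395   0.0154 -0.4244] tool mm [12.7 -9.7  3.9]
```

Emit:
{"method": "carry_out", "body": {"commands": [[[0.4,7,-2,2,0],[0.4,5,-2,2,0],[0.4,2,0,0,0],[0.4,1,0,0,0]]]}}

```text
time: 8.87
position: [0.4314, -0.2758, 0.0581]
tool_rot: [0.694, 0.144, -0.691, 0.142]
ft_force: [0.8, 0.1, -0.1]
grip_width: 0.0349
```

Emit:
{"method": "carry_out", "body": {"commands": [[[0,0,0,0,0],[0,0,0,0,0],[0,0,0,0,0],[0,0,0,0,0],[0,0,0,0,0],[0,0,0,0,0]]]}}

```text
time: 9.37
position: [0.4299, -0.2738, 0.057]
tool_rot: [0.693, 0.145, -0.692, 0.14]
ft_force: [0.0, 0.4, -1.8]
grip_width: 0.0169
```

```bash
python3 - <<'E'
from h import *
to([.430,-.271,.062])
import cv2
s=robot.camera("scene");t=robot.camera("top")
cv2.imwrite("pics/p7.png",cv2.convertScaleAbs(np.hstack([cv2.resize(s[250:370,70:190,::-1],(400,400),interpolation=2),cv2.resize(t[200:300,370:470,::-1],(400,400),interpolation=2)]),alpha=1.3))
E
```

```text
t 9.37 pos [ 0.4299 -0.2738  0.057 ] tilt [ 0.0008  0.0073 -1.    ] w 0.016948127880809762 F [ 0.0315  0.4408 -1.8293] tool mm [-5.  -2.6 -1.2]
```

View pics/p7.png

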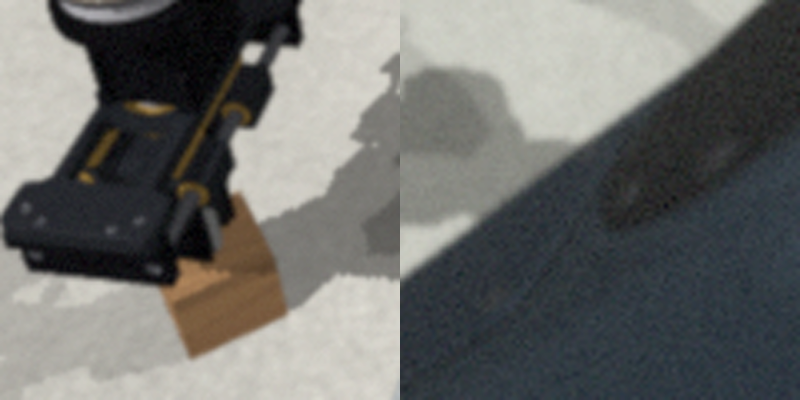

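Left crop: the fingers are around the pin, and a sliver of the head shows at (212,230). I'll let the grip settle, then lift a little.

Emit:
{"method": "carry_out", "body": {"commands": [[[0,0,0,0,0],[0,0,0,0,0],[0,0,0,0,0],[0,0,0,0,0]]], "force": 40}}

```text
time: 9.8
position: [0.4299, -0.2738, 0.057]
tool_rot: [0.693, 0.145, -0.692, 0.14]
ft_force: [-0.4, 0.8, -1.3]
grip_width: 0.0165
```

Emit:
{"method": "carry_out", "body": {"commands": [[[0,-20,0,0,0],[0,-30,0,0,0],[0,-30,0,0,0],[0,-30,0,0,0],[0,-30,0,0,0],[0,-30,0,0,0],[0,0,0,0,0],[0,0,0,0,0]]]}}

```text
time: 10.47
position: [0.4307, -0.2772, 0.2339]
tool_rot: [0.694, 0.144, -0.692, 0.141]
ft_force: [0.8, 0.1, -1.2]
grip_width: 0.0167
```

```bash
python3 - <<'E'
from h import *
to([.5,-.2,.4]);print(tool()[0]["q"])
import cv2
s=robot.camera("scene")
cv2.imwrite("pics/p8.png",cv2.convertScaleAbs(cv2.resize(s[210:350,70:210,::-1],(560,560),interpolation=2),alpha=1.5))
E
```

```text
t 10.47 pos [ 0.4307 -0.2772  0.2339] tilt [ 0.002   0.0049 -1.    ] w 0.016665886729965263 F [ 0.847   0.0965 -1.2361] tool mm [-165.6  -44.1  -94.8]
[-0.7933  0.3618  1.6982  0.0055  1.0837  0.3684]
```

View pics/p8.png

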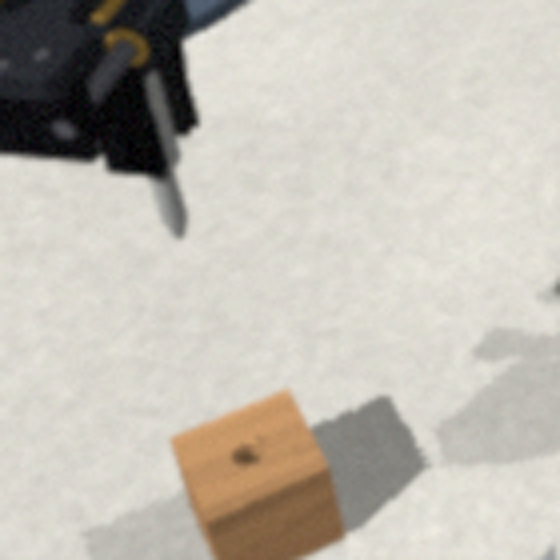

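```bash
python3 - <<'E'
from h import *
ob,p,R=tool()
T=onz("scene",(70+(180+.5)/4-.5,210+(236+.5)/4-.5),.187);print("tip",T,"in tool",R.T@(T-p)*1000)
E2=onz("scene",(70+(170+.5)/4-.5,210+(178+.5)/4-.5),.2269-.0);print(R.T@(E2-p)*1000)
for z in(.008,.05):print(onz("scene",(70+246.5/4-.5,210+456.5/4-.5),z))
print(px("scene",p),px("scene",p+R@[.019,0,0]))
import cv2
t=robot.camera("top");cv2.imwrite("pics/p9.png",cv2.convertScaleAbs(cv2.resize(t[190:290,370:470,::-1],(600,600),interpolation=2),alpha=1.5))
E
```

```text
tip [ 0.4324 -0.2769  0.187 ] in tool [47.0263  0.1092 -1.2768]
[  7.1407   8.8431 -10.1787]
[ 0.3981 -0.2531  0.008 ]
[ 0.4316 -0.2747  0.05  ]
[107.5 246.4] [110.1 255.6]
```

The crop shows the pin gripped and hanging straight below the fingers, tip at (180,236), with the rest's hole at (246,456) now empty. The tip lies within about 1.5 mm of the tool axis. Next I move high over the stand at the arm's radial direction and twist the jaws along the slope.

Emit:
{"method": "carry_out", "body": {"commands": [[[0,-20,-8,-15,0],[0,-22,-12,-27,0],[0,-22,-13,-29,0],[0,-22,-13,-29,0],[0,-22,-13,-29,0],[0,-22,-13,-29,0],[0,-22,-13,-29,0],[0,-22,-13,-29,0]]]}}

```text
time: 11.23
position: [0.5879, -0.0982, 0.3924]
tool_rot: [-0.682, -0.151, 0.705, -0.126]
ft_force: [0.2, -0.7, -0.9]
grip_width: 0.0165
```

Emit:
{"method": "carry_out", "body": {"commands": [[[0,-20,-13,-29,0],[0,-10,-13,-29,0],[0,0,0,0,-7],[0,0,0,0,-7],[0,0,0,0,-7],[0,0,0,0,-7],[0,0,0,0,-7],[0,0,0,0,-7]]]}}

```text
time: 11.9
position: [0.6399, -0.0417, 0.4075]
tool_rot: [-0.583, -0.405, 0.604, -0.362]
ft_force: [-0.2, -0.3, 0.1]
grip_width: 0.0164
```

Emit:
{"method": "carry_out", "body": {"commands": [[[0,0,0,0,-7],[0,0,0,0,-7],[0,0,0,0,-6],[0,0,0,0,-1],[0,0,0,0,0]]]}}

```text
time: 12.32
position: [0.6379, -0.0413, 0.393]
tool_rot: [-0.5, -0.518, 0.521, -0.458]
ft_force: [-0.3, -0.7, -1.1]
grip_width: 0.0163
```

```bash
python3 - <<'E'
from h import *
to([.9,-.07,.45]);o_,p,R=tool();print(R,o_["q"],o_["joint_velocities"])
E
```

```text
t 12.32 pos [ 0.6379 -0.0413  0.393 ] tilt [-0.08    0.0405 -0.996 ] w 0.016295898589547147 F [-0.3118 -0.7205 -1.1385] tool mm [-78.9 257.5  14.3]
[[-0.08    0.9957 -0.0467]
 [ 0.0405 -0.0436 -0.9982]
 [-0.996  -0.0817 -0.0368]] [-0.2487  0.4594  1.0857  0.0197  1.6841 -0.2021] [-0.0013  0.0288  0.0216 -0.0018 -0.0077 -0.0016]
```

Emit:
{"method": "carry_out", "body": {"commands": [[[0,-2,30,-12,0],[0,-3,38,-14,0],[0,-3,38,-14,0],[0,-3,38,-14,0],[0,-3,38,-14,0],[0,-3,38,-12,0],[0,-3,38,-6,0],[0,-3,38,-3,0]]], "force": 25}}

```text
time: 12.98
position: [0.8755, 0.0312, 0.342]
tool_rot: [-0.509, -0.512, 0.525, -0.451]
ft_force: [-0.5, -0.5, 1.0]
grip_width: 0.0169
```

```bash
python3 - <<'E'
from h import *
to([.9,.046,.40]);o_,p,R=tool();print(R,o_["q"],o_["joint_velocities"])
E
```

```text
t 12.98 pos [0.8755 0.0312 0.342 ] tilt [-0.0738  0.0473 -0.9962] w 0.016888475281331777 F [-0.5081 -0.5105  0.9799] tool mm [-58.9  18.9 -18.9]
[[-0.0738  0.9946 -0.0725]
 [ 0.0473 -0.0691 -0.9965]
 [-0.9962 -0.077  -0.0419]] [-0.1052  0.9708  0.2183  0.0439  2.0306 -0.0163] [ 0.014   0.2723 -0.0047  0.037  -0.3874  0.048 ]
```

Emit:
{"method": "carry_out", "body": {"commands": [[[0,-20,30,-5,0],[0,-20,30,-5,0],[0,-20,30,-3,0],[0,0,0,0,0]]]}}

```text
time: 13.32
position: [0.888, 0.0338, 0.3491]
tool_rot: [0.526, 0.499, -0.512, 0.461]
ft_force: [-0.6, -0.4, 0.1]
grip_width: 0.0171
```

```bash
python3 - <<'E'
from h import *
to([.9,.046,.40]);o_,p,R=tool();print(R,o_["q"],o_["joint_velocities"])
E
```

```text
t 13.32 pos [0.888  0.0338 0.3491] tilt [-0.0221  0.0523 -0.9984] w 0.017140688186739736 F [-0.6427 -0.4067  0.0865] tool mm [-50.4   9.7 -15.6]
[[-0.0221  0.9966 -0.079 ]
 [ 0.0523 -0.0777 -0.9956]
 [-0.9984 -0.0261 -0.0504]] [-0.1044  0.9621  0.218   0.0544  1.9884 -0.0045] [ 0.0023 -0.0094  0.0063  0.001   0.0112  0.008 ]
```

Emit:
{"method": "carry_out", "body": {"commands": [[[0,-10,40,0,0],[0,-10,40,0,0],[0,-10,40,0,0],[0,-10,40,0,0],[0,-10,40,0,0],[0,-10,40,0,0],[0,-10,40,0,0],[0,-10,40,0,0]]]}}

```text
time: 13.98
position: [0.9525, 0.0004, 0.3779]
tool_rot: [0.588, 0.435, -0.448, 0.514]
ft_force: [-0.5, 0.0, -0.3]
grip_width: 0.017
```

```bash
python3 - <<'E'
from h import *
to([.9,.046,.40]);o_,p,R=tool();print(R,o_["q"],o_["joint_velocities"])
E
```

```text
t 13.98 pos [0.9525 0.0004 0.3779] tilt [ 0.2196  0.0508 -0.9743] w 0.016950628829710324 F [-0.4525  0.0086 -0.3038] tool mm [-30.8 -50.6 -42.7]
[[ 0.2196  0.9723 -0.0806]
 [ 0.0508 -0.094  -0.9943]
 [-0.9743  0.2142 -0.07  ]] [-0.1428  0.9378  0.2182  0.0833  1.7725 -0.0288] [-0.0561 -0.0684 -0.      0.0482 -0.2975 -0.0353]
```

Emit:
{"method": "carry_out", "body": {"commands": [[[0,-15,38,-8,0],[0,-15,38,-8,0],[0,-15,38,-8,0],[0,-15,38,-8,0]]]}}

```text
time: 14.32
position: [0.9679, 0.013, 0.4252]
tool_rot: [0.615, 0.403, -0.416, 0.535]
ft_force: [-0.4, 0.6, -1.3]
grip_width: 0.0165
```

```bash
python3 - <<'E'
from h import *
to([.9,.046,.40]);o_,p,R=tool();print(R,o_["q"],o_["joint_velocities"])
E
```

```text
t 14.32 pos [0.9679 0.013  0.4252] tilt [ 0.3291  0.0494 -0.943 ] w 0.01646908034587109 F [-0.3749  0.6493 -1.2722] tool mm [  3.  -75.4 -25.2]
[[ 0.3291  0.9408 -0.0811]
 [ 0.0494 -0.1029 -0.9935]
 [-0.943   0.323  -0.0804]] [-0.1307  0.8942  0.2186  0.0929  1.7012 -0.0086] [ 0.0434 -0.1442 -0.0004  0.0299 -0.2021  0.0567]
```

Emit:
{"method": "carry_out", "body": {"commands": [[[0,-5,34,22,0],[0,-5,34,22,0],[0,-5,34,22,0],[0,-5,34,22,0],[0,-5,34,22,0]]]}}

```text
time: 14.73
position: [0.9904, -0.0947, 0.4526]
tool_rot: [0.638, 0.369, -0.375, 0.562]
ft_force: [-0.2, -0.7, -1.2]
grip_width: 0.0172
```

```bash
python3 - <<'E'
from h import *
to([.9,.046,.40]);o_,p,R=tool();print(R,o_["q"],o_["joint_velocities"])
E
```

```text
t 14.73 pos [ 0.9904 -0.0947  0.4526] tilt [ 0.4465  0.0497 -0.8934] w 0.01724241513621673 F [-0.239  -0.7435 -1.2365] tool mm [  13.6 -117.2 -129.7]
[[ 0.4465  0.8926 -0.0625]
 [ 0.0497 -0.0945 -0.9943]
 [-0.8934  0.4409 -0.0866]] [-0.2573  0.8799  0.2187  0.1625  1.6039 -0.1326] [-0.3173 -0.0254  0.0003  0.16   -0.2271 -0.2754]
```

Emit:
{"method": "carry_out", "body": {"commands": [[[0,0,30,28,0],[0,0,30,28,0],[0,0,0,0,0],[0,0,-10,-5,0],[0,0,-25,-10,0],[0,0,-30,-10,0]]]}}

```text
time: 15.23
position: [0.9437, -0.1381, 0.425]
tool_rot: [0.649, 0.343, -0.365, 0.573]
ft_force: [1.3, 0.2, 1.1]
grip_width: 0.0166
```

```bash
python3 - <<'E'
from h import *
print("lock",LOCK)
A=RS@a
to(LOCK+A*.08);o_,p,R=tool();print(R,o_["q"],o_["joint_velocities"]);print("ang",np.degrees(np.arccos(-R[:,0]@A)))
E
```

```text
lock [ 0.5768 -0.0338  0.1608]
t 15.23 pos [ 0.9437 -0.1381  0.425 ] tilt [ 0.4988  0.027  -0.8663] w 0.0165964185494755 F [1.3295 0.1713 1.0737] tool mm [ -31.1 -458.9  -58.4]
[[ 0.4988  0.8629 -0.0813]
 [ 0.027  -0.1093 -0.9936]
 [-0.8663  0.4934 -0.0778]] [-0.3212  0.7247  0.6234  0.1909  1.3058 -0.2231] [ 0.0328 -0.7569  1.933   0.0099 -1.2254 -0.1642]
ang 3.7762512518065563
```

Emit:
{"method": "carry_out", "body": {"commands": [[[0,-8,-30,-5,0],[0,-6,-35,-5,0],[0,-6,-35,-5,0],[0,-6,-35,-5,0],[0,-6,-35,-5,0],[0,-6,-35,-5,0],[0,-6,-35,-5,0],[0,-6,-35,-5,0]]]}}

```text
time: 15.9
position: [0.6722, -0.0672, 0.3349]
tool_rot: [0.651, 0.338, -0.363, 0.575]
ft_force: [0.1, -0.3, -1.4]
grip_width: 0.0166
```

```bash
python3 - <<'E'
from h import *
A=RS@a
to(LOCK+A*.12);o_,p,R=tool();print(R,o_["q"],o_["joint_velocities"]);print("ang",np.degrees(np.arccos(-R[:,0]@A)))
E
```

```text
t 15.9 pos [ 0.6722 -0.0672  0.3349] tilt [ 0.5085  0.0226 -0.8608] w 0.01663785507583672 F [ 0.0891 -0.332  -1.4356] tool mm [ -17.6 -172.6  -19.3]
[[ 0.5085  0.8569 -0.0846]
 [ 0.0226 -0.1115 -0.9935]
 [-0.8608  0.5032 -0.076 ]] [-0.3566  0.3075  1.599   0.2931  0.7583 -0.4156] [-0.0778 -0.5011  1.1951  0.2477 -0.6813 -0.3718]
ang 3.5802308820052096
```

Emit:
{"method": "carry_out", "body": {"commands": [[[0,-4,-35,-4,0],[0,-4,-35,-4,0],[0,-4,-35,-4,0],[0,-4,-25,-4,0],[0,0,-15,0,0],[0,0,0,0,0],[0,0,0,0,0],[0,0,0,0,0]]]}}

```text
time: 16.57
position: [0.5276, -0.0315, 0.2781]
tool_rot: [0.652, 0.335, -0.362, 0.576]
ft_force: [0.5, 0.5, -1.2]
grip_width: 0.0169
```

```bash
python3 - <<'E'
from h import *
import cv2
A=RS@a
to(LOCK+A*.12);o_,p,R=tool();print(R,o_["q"]);print("ang",np.degrees(np.arccos(-R[:,0]@A)))
s=robot.camera("scene");t=robot.camera("top")
for n,i in(("s10",s),("t10",t)):cv2.imwrite(f"pics/{n}.png",i[:,:,::-1])
print(px("scene",p),px("scene",p+R@[.047,0,0]),px("scene",LOCK),px("top",LOCK),px("top",p+R@[.047,0,0]))
m=np.hstack([cv2.resize(s[140:290,200:340,::-1],(560,600),interpolation=2),np.zeros((600,240,3),np.uint8)])
m[:240,560:]=cv2.resize(t[130:210,290:370,::-1],(240,240),interpolation=2)
cv2.imwrite("pics/p10.png",cv2.convertScaleAbs(m,alpha=1.4))
E
```

```text
t 16.57 pos [ 0.5276 -0.0315  0.2781] tilt [ 0.5129  0.0201 -0.8582] w 0.01687797514345699 F [ 0.4963  0.5329 -1.1842] tool mm [  6.1 -16.2  -0.3]
[[ 0.5129  0.8541 -0.0865]
 [ 0.0201 -0.1126 -0.9934]
 [-0.8582  0.5078 -0.0749]] [-0.4033  0.1633  2.0027  0.4538  0.525  -0.6391]
ang 3.507247280290874
[245.8 170.6] [257.8 192.8] [268.9 231.2] [330.4 181.1] [332.5 185.6]
```

View pics/p10.png

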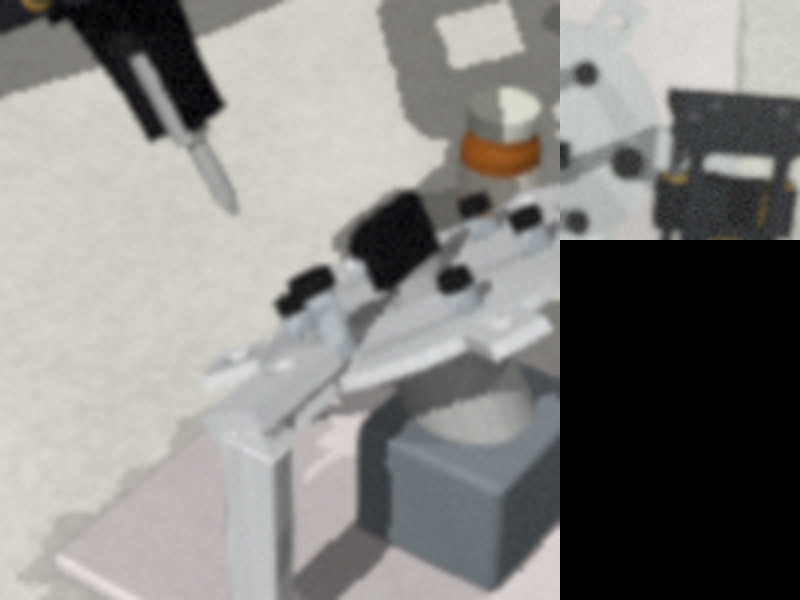

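Left crop: the pin in the tilted gripper, parallel to the axis, tip at (235,212), matching its prediction within 1 px. The bracket face lies around (275,380), with the tall tube at the bracket (315,285). I need the hole position more exactly, so one zoomed view.

```bash
python3 - <<'E'
import cv2,numpy as np
s=cv2.imread("pics/s10.png");t=cv2.imread("pics/top0.png")
f=lambda i,x,y:cv2.normalize(cv2.resize(i[y:y+40,x:x+40],(400,400),interpolation=cv2.INTER_CUBIC),None,0,255,cv2.NORM_MINMAX)
cv2.imwrite("pics/p11.png",np.hstack([f(s,250,212),f(t,312,162)]))
E
```

```text
(no output)
```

View pics/p11.png

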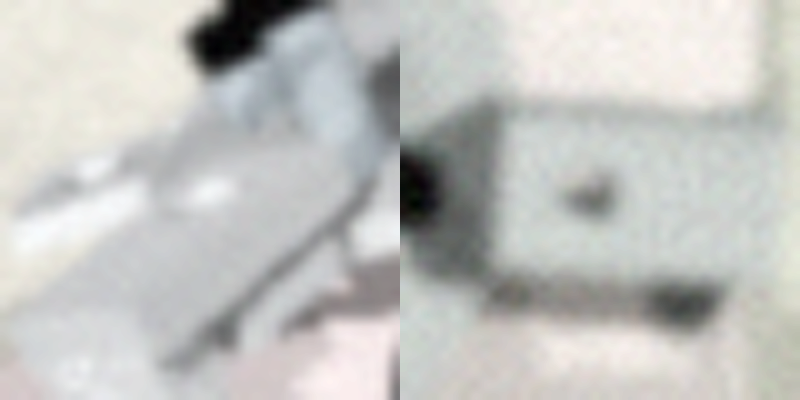

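Left (scene): the hole is the bright spot at (208,190), i.e. px (270.3,230.6). Right (top): the dark spot at (592,192), i.e. px (330.7,180.7).

```bash
python3 - <<'E'
from h import *
A=RS@a
T=tri((270.3,230.6),(330.7,180.7));print("tri",T,"LOCK",LOCK,(T-LOCK)@np.c_[RS@u,RS@v,A]*1000)
L=LOCK
o_,p,R=tool()
tip=p+R@[.047,0,0];d=tip-L
print("tip rel lock u,v,a mm",1000*d@np.c_[RS@u,RS@v,A])
# desired: tip at L+A*.012
print("shift for tip 12mm above:",(1000*R.T@(L+A*.012-tip)).round(1), "axis down in tool",(-R.T@A).round(3))
for n,pp in(("scene",(270.3,230.6)),("top",(330.7,180.7))): print(n,px(n,LOCK))
E
```

```text
tri [ 0.5783 -0.0336  0.1624] LOCK [ 0.5768 -0.0338  0.1608] [2.0825 0.4083 0.6159]
tip rel lock u,v,a mm [17.8127  1.0097 79.0963]
shift for tip 12mm above: [ 66.7 -18.5   5.8] axis down in tool [ 0.998 -0.011  0.06 ]
scene [268.9 231.2]
top [330.4 181.1]
```

Emit:
{"method": "carry_out", "body": {"commands": [[[0,15,-6,1,0],[0,15,-6,1,0],[0,10,-4,1,0],[0,5,0,0,0],[0,0,0,0,0],[0,0,0,0,0]]]}}

```text
time: 17.17
position: [0.5497, -0.0368, 0.2358]
tool_rot: [0.653, 0.328, -0.358, 0.581]
ft_force: [0.2, -0.3, 0.2]
grip_width: 0.017
```

```bash
cat >> h.py <<'E'
LOCK=LOCK+RS@(.001*u+.0002*v);A=RS@a
def tipstat():
    o_,p,R=tool();tip=p+R@[.047,0,0];B=np.c_[RS@u,RS@v,A]
    print("t",o_["time"],"tip uva",(1000*(tip-LOCK)@B).round(1),"F uva",(o_["ft_force"]@B).round(1),"w",round(o_["grip_width"],4),"ang",np.degrees(np.arccos(-R[:,0]@A)).round(1),"dir",(-R[:,0]@B).round(3))
    print("shift tip to 0:",(1000*R.T@(LOCK-tip)).round(1),"down:",(-R.T@A).round(3))
E
python3 -c "
from h import *
tipstat()"
```

```text
t 17.1667 tip uva [14.8 -2.7 31.5] F uva [ 0.3 -0.2  0.1] w 0.017 ang 3.5 dir [-0.03  -0.054  0.998]
shift tip to 0: [ 31.1 -15.7  -0.4] down: [ 0.998 -0.028  0.055]
```

Emit:
{"method": "carry_out", "body": {"commands": [[[0,5,-6,0,0],[0,5,-6,0,0],[0,5,-4,0,0],[0,0,-1,0,0],[0,0,0,0,0],[0,0,0,0,0]]]}}

```text
time: 17.67
position: [0.549, -0.0368, 0.2193]
tool_rot: [0.654, 0.324, -0.355, 0.584]
ft_force: [0.4, 0.1, -1.3]
grip_width: 0.0166
```

```bash
python3 -c "
from h import *
tipstat()"
```

```text
t 17.6667 tip uva [ 6.4 -2.9 17.5] F uva [-0.3  0.2 -1.3] w 0.0166 ang 3.8 dir [-0.043 -0.051  0.998]
shift tip to 0: [17.4 -7.2 -1.7] down: [ 0.998 -0.04   0.053]
```

Emit:
{"method": "carry_out", "body": {"commands": [[[0,2,-5,-1,0],[0,2,-4,-1,0],[0,0,-2,-1,0],[0,0,0,0,0],[0,0,0,0,0]]]}}

```text
time: 18.08
position: [0.545, -0.0337, 0.2143]
tool_rot: [0.655, 0.321, -0.353, 0.587]
ft_force: [0.2, -0.5, 0.1]
grip_width: 0.0171
```

```bash
python3 -c "
from h import *
tipstat()"
```

```text
t 18.0833 tip uva [ 0.7 -0.2 15.3] F uva [ 0.2 -0.5  0. ] w 0.0171 ang 4.0 dir [-0.051 -0.049  0.998]
shift tip to 0: [15.2 -1.5  0.6] down: [ 0.998 -0.049  0.051]
```

Emit:
{"method": "carry_out", "body": {"commands": [[[0,5,-1,0,0],[0,5,-1,0,0],[0,5,-1,0,0],[0,2,-1,0,0],[0,0,0,0,0]]]}}

```text
time: 18.5
position: [0.5536, -0.0341, 0.2004]
tool_rot: [0.655, 0.319, -0.351, 0.588]
ft_force: [-1.0, -0.3, -0.9]
grip_width: 0.0167
```

```bash
python3 -c "
from h import *
tipstat()"
```

```text
t 18.5 tip uva [ 1.5 -0.1 -1. ] F uva [-1.3 -0.4 -0.3] w 0.0167 ang 4.3 dir [-0.057 -0.047  0.997]
shift tip to 0: [-1.1 -1.4 -0.1] down: [ 0.997 -0.056  0.049]
```

Emit:
{"method": "carry_out", "body": {"commands": [[[0,4,-1,0,0],[0,4,-1,0,0],[0,3,-1,0,0],[0,0,0,0,0]]]}}

```text
time: 18.83
position: [0.5581, -0.0338, 0.1908]
tool_rot: [0.655, 0.318, -0.35, 0.589]
ft_force: [-0.4, 0.5, -0.8]
grip_width: 0.0169
```

```bash
python3 -c "
from h import *
tipstat()"
```

```text
t 18.8333 tip uva [  0.7   0.6 -11.6] F uva [-0.8  0.5 -0.4] w 0.0169 ang 4.4 dir [-0.06  -0.047  0.997]
shift tip to 0: [-11.6   0.    0. ] down: [ 0.997 -0.058  0.049]
```

Emit:
{"method": "carry_out", "body": {"commands": [[[0,4,-1,0,0],[0,4,-1,0,0],[0,4,-1,0,0],[0,0,0,0,0]]]}}

```text
time: 19.17
position: [0.5636, -0.0334, 0.181]
tool_rot: [0.656, 0.317, -0.349, 0.59]
ft_force: [0.6, 0.1, -0.9]
grip_width: 0.0171
```

```bash
python3 -c "
from h import *
tipstat()"
```

```text
t 19.1667 tip uva [  0.7   1.4 -22.7] F uva [ 0.1  0.1 -1.1] w 0.0171 ang 4.6 dir [-0.064 -0.047  0.997]
shift tip to 0: [-22.8   0.8   0.3] down: [ 0.997 -0.062  0.05 ]
```

Emit:
{"method": "carry_out", "body": {"commands": [[[0,4,0,0.5,0],[0,4,0,0.5,0],[0,3,0,0.5,0],[0,0,0,0,0]]]}}

```text
time: 19.5
position: [0.5694, -0.0336, 0.1729]
tool_rot: [0.656, 0.318, -0.347, 0.59]
ft_force: [-0.7, -0.1, -1.5]
grip_width: 0.0168
```

```bash
python3 -c "
from h import *
tipstat()"
```

```text
t 19.5 tip uva [  1.7   1.9 -32.6] F uva [-1.4 -0.1 -0.9] w 0.0168 ang 4.7 dir [-0.065 -0.05   0.997]
shift tip to 0: [-32.7   0.4   0.2] down: [ 0.997 -0.063  0.053]
```

Emit:
{"method": "carry_out", "body": {"commands": [[[0,3,-0.5,0.3,0],[0,3,-0.5,0.3,0],[0,2,0,0,0],[0,0,0,0,0]]]}}

```text
time: 19.83
position: [0.5733, -0.0334, 0.1669]
tool_rot: [0.656, 0.318, -0.346, 0.59]
ft_force: [0.8, 1.1, -1.8]
grip_width: 0.0169
```

```bash
python3 -c "
from h import *
tipstat()"
```

```text
t 19.8333 tip uva [  2.2   2.4 -39.8] F uva [-0.3  1.2 -1.9] w 0.0169 ang 4.8 dir [-0.067 -0.051  0.996]
shift tip to 0: [-39.9   0.5   0.3] down: [ 0.996 -0.065  0.054]
```

Emit:
{"method": "carry_out", "body": {"commands": [[[0,2,-0.5,0,0],[0,2,-0.5,0,0],[0,1,0,0,0],[0,0,0,0,0]]]}}

```text
time: 20.17
position: [0.5735, -0.0334, 0.167]
tool_rot: [0.657, 0.315, -0.345, 0.592]
ft_force: [0.2, 0.3, -1.3]
grip_width: 0.0168
```

```bash
python3 -c "
from h import *
tipstat()"
```

```text
t 20.1667 tip uva [  2.7   2.3 -39.8] F uva [-0.5  0.3 -1.2] w 0.0168 ang 5.0 dir [-0.073 -0.048  0.996]
shift tip to 0: [-40.    0.3   0.3] down: [ 0.996 -0.071  0.051]
```

Travel stopped at 39.8 mm despite a further 5 mm commanded, so the shoulder is seated. I'll release and back off along the axis.

Emit:
{"method": "carry_out", "body": {"commands": [[[0.4,0,0,0,0],[0.4,0,0,0,0],[0.4,0,0,0,0],[0.4,0,0,0,0],[0.4,0,0,0,0],[0.4,0,0,0,0],[0.4,0,0,0,0]]]}}

```text
time: 20.75
position: [0.5753, -0.0355, 0.1676]
tool_rot: [0.657, 0.313, -0.346, 0.593]
ft_force: [0.4, -0.7, -0.3]
grip_width: 0.0345
```

Emit:
{"method": "carry_out", "body": {"commands": [[[0.4,-8,1,0,0],[0.4,-20,1,-1,0],[0.4,-30,2,-1,0],[0.4,-30,2,-1,0],[0.4,-30,0,0,0],[0.4,-30,0,0,0],[0.4,0,0,0,0]]]}}

```text
time: 21.33
position: [0.4957, -0.0338, 0.2919]
tool_rot: [0.656, 0.315, -0.349, 0.591]
ft_force: [-0.3, -0.5, 0.1]
grip_width: 0.0347
```

```bash
python3 - <<'E'
from h import *
import cv2
tipstat()
s=robot.camera("scene");t=robot.camera("top")
cv2.imwrite("pics/s12.png",s[:,:,::-1]);cv2.imwrite("pics/t12.png",t[:,:,::-1])
H=LOCK+A*.046;print("shoulder,headtop px",px("scene",LOCK),px("scene",H),"crop",(px("scene",LOCK)-[220,160])*5,(px("scene",H)-[220,160])*5)
cv2.imwrite("pics/p12.png",cv2.convertScaleAbs(np.hstack([cv2.resize(s[160:260,220:320,::-1],(500,500),interpolation=2),cv2.copyMakeBorder(cv2.resize(t[110:310,110:450,::-1],(300,176)),0,324,0,0,cv2.BORDER_CONSTANT)]),alpha=1.4))
E
```

```text
t 21.3333 tip uva [ -2.3  -4.4 107.1] F uva [-0.2 -0.5  0.2] w 0.0347 ang 4.6 dir [-0.067 -0.043  0.997]
shift tip to 0: [107.1  -4.8   0.4] down: [ 0.997 -0.065  0.046]
shoulder,headtop px [269.3 231.1] [259.2 210. ] crop [246.5 355.5] [196. 250.]
```

View pics/p12.png

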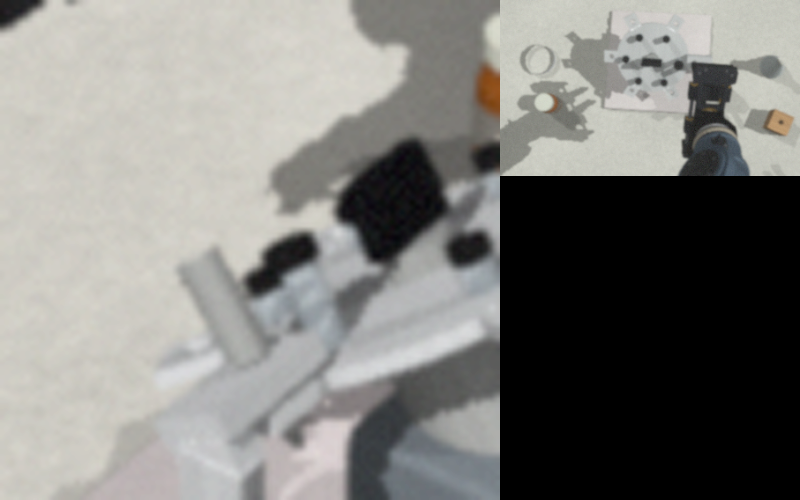

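The pin's head stands on the bracket, top at (200,255) and shoulder at (245,358), within about 1 px of the fully-home prediction. The head shows no sign of standing proud. Flask, jar and dish are where they started, and the gripper is clear.

```bash
python3 -c "
from rig import robot
o=robot.get_obs();print(o['time'],o['joint_velocities']);robot.hand_in()"
```

```text
21.4333 [ 0.00368196  0.0582487   0.00443196  0.01178525 -0.00959819 -0.00519277]
the job is handed in; nothing more can be done
```

I turned the carousel two stations clockwise, clicked the tall tube in at the bracket, pushed the pin home and let go. The job was handed in at about 21 s; the rig reports no verdict.

**How it was done:**
- **Carousel:** I pushed the tall tube round with the closed fingers.
- **Tilting the tool:** The moves have no tilt command. With the pin gripped, I reached past the arm's limit in steps until the tool leaned 30°.
- **Pin:** I pushed it down through the hole along the carousel's axis, opened the fingers and backed off.

**Last checks:**
- **Seating:** travel stopped at 39.8 mm of the 40 mm shank although about 5 mm more was commanded. The wrist force read only noise (1–2 N), so it did not confirm contact.
- **Pin in the image:** the head and shoulder sat within about 1 pixel (roughly 3 mm) of the predicted fully-home position. That is nearly as coarse as the 4 mm limit, so the seating rests mainly on where travel stopped.
- **Angle:** the tool was about 5° off the hole axis during insertion, inside the 11.5° limit. I did not measure the released pin's own angle.
- **Carousel:** the tall tube's position matched station 0 to about 4 pixels; I had no direct reading of the joint angle.
- **Other objects:** by eye, the flask, jar and dish stood where they started. The gripper was about 100 mm or more clear.

I viewed 12 pictures, two over the budget of 10: one zoom to locate the hole and one final check.

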